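# Aim the dispensing spout and open its valve by finger pushes

## Robot

A 6-joint arm with a two-finger parallel gripper is mounted at the origin on a cart in front of the work surface, level with it; the furniture and walls round the work are solid. World frame = base frame: x ahead of the robot, y to its left, z up, the work surface at z = 0. Lengths are in mm, angles in degrees, forces in N, time in s.
With the tool pointing down it reaches from about 300 to 850 mm from the base axis. Payload 4.2 kg.
Tool frame: the origin (TCP) lies midway between the tips of the shut fingers; the grasp point (between the pads) lies 19 mm behind it; z points along the fingers, y is the line along which they close (so a half turn about z gives the same grasp; the last joint's range is limited). The gripper opens to 91 mm and grips with 3 to 60 N. Pads are 32 mm wide; open, the fingers measure 118 mm over their backs; the gripper's body (76 mm by 178 mm) begins 60 mm behind the grasp point.
Start: joints at [62.968, 18.312, 89.639, -0, 72.044, -1.146], TCP at [251.042, 517.323, 191.476] pointing down, gripper open.
Joint ranges: [-177.97, 177.97], [-48.28, 115.42], [12.27, 149.76], [-77.06, 257.06], [2.81, 150.46], [-146.56, 146.56]. Speed limits (degrees/s): [147.25, 147.25, 180, 180, 180, 180].

## Interface

Orientations are given as [roll, pitch, yaw] about the fixed x, y, z axes, in that order (R = Rz(yaw) Ry(pitch) Rx(roll)).
In Python, from workcell import env gives the robot as it stands.
- The arm moves only by the shell command python3 -m jog 'ROWS' [FORCE]. ROWS is a JSON object of lists of equal length, an entry for each row: "jaw": the finger opening in mm, from 0 to 91.2; "slide": the shift along the tool's x, y, z in units of 30 mm (1.0 is 30 mm), a list of three; "spin": the turn about the tool's z in units of 8 degrees (1.0 is 8 degrees). In form: {"jaw": [jaw, ...], "slide": [[dx, dy, dz], ...], "spin": [spin, ...]}. A call has 1 to 10 rows; each row shifts and turns the commanded pose from where the row before left it, along the tool's axes as they then stand; what a row does not reach is not made up. A row lasts 1/10 s, in which the tool goes at most 50 mm and 8.59 degrees, less where a joint would pass 70% of its speed; a pose out of reach is approached as far as the arm can. A call is refused whole if a number of a shift passes 1 or a number of a turn 1, either way. A call with a gripper value outside its range is refused whole. The fingers move at their own pace and stop on an object; FORCE is the grip in N (left out, the last holds). Time passes only in rows, so rows that do not move let the fingers close. It gives the time, the measured TCP pose, the force, the opening and the grip force at its end, in the units of the state.
- env.state(): the state, without advancing time (a new reading comes with each control period).
- env.grab_frame(name): name is "side" or "top" or "wrist"; returns the picture (480x640x3 uint8, red, green, blue); there is no depth.
- env.camera_model(name): a dict with "fx", "fy", "cx", "cy" (pixels), "D" ([k1, k2, p1, p2, k3] as OpenCV has them; the pictures are not rectified), "camera_from_world" (4x4, takes a point from world to camera coordinates). Camera axes: x right, y up, looking along -z (the intrinsics and any distortion apply to the point x, -y, -z); pixel columns grow to the right and rows downward; lengths in mm; the calibration is good to about 2 mm. A picture is of the moment at which its call begins: read the wrist's pose just before it. camera_model takes no time and is no camera call; for the wrist camera it gives the pose at the moment of the call.
- env.job_done(): hands the job in; it is judged then, once.
The state is a dict: "time_s": time; "qpos": joint angles; "qvel": joint speeds; "effort": joint torques, N m; "ee_pos": TCP position; "ee_rot": TCP orientation; "force": force on the tool from outside, world axes, zero at the start; "torque": the same for the moment, N m; "gripper_width": finger opening in mm; "gripper_force": force on a finger pad.
Only numpy, scipy, OpenCV 4.12 (cv2) and the standard library are available. Lean on these libraries where they do the work, as an engineer would, in place of code of your own. Each camera call takes 0.05 s, during which the arm holds its last target. There are 200 camera calls.

## Task

On the blue-footed dispensing stand, push the spout arm round with a fingertip until its nozzle is over the middle of the black mug's mouth, and only then push the red valve lever a quarter turn until it lies along the spout tube, pointing to the nozzle (open), with the nozzle still over the middle of the mug. Do not open the valve while the nozzle is anywhere else. Only push, grasp nothing: the mug, tin, beaker and jar must be left standing where they are.

Things in the scene. Friction and masses are not known exactly. Their poses are not given: they have to be found in the camera images.
- stand: fixed stand: round blue foot, 116 mm diameter, 28 mm high at the middle, vertical steel post. Origin: centre of the foot's underside, on the vertical swing axis. x points to the back: at spout joint 0 the spout points along -x of this frame, roughly to the robot. The spout's hub, 40 mm in diameter, spans z 130 to 166 mm; a 22 mm cap on it ends at z 178 mm
- spout (a joint): swing angle of the spout arm about the post (rad), -1.2 to 1.2; grows anticlockwise from above (nozzle going to the robot's right). Stiff: dry friction of about 0.8 N m (5 to 6 N at the push point) holds it where it is left; no spring
- push_point (a point): point on the axis of the spout tube, 145 mm out from the post axis, a good place to push sideways. The tube is level, 16 mm in diameter, its axis 150 mm above the bench, with a brass valve body (29 mm diameter) from 54 to 96 mm out and an elbow at 180 mm out
- nozzle (a point): mouth of the brass nozzle that points down at the end of the spout, 180 mm out from the post axis, 108 mm above the bench
- valve (a joint): angle of the red lever on top of the spout (rad), anticlockwise from above: 0 shut, across the tube, on the robot's left when the spout points to the robot; 1.57 open, along the tube towards the nozzle (stop). Its vertical axis crosses the tube 75 mm out from the post and swings with the spout. Friction 0.08 N m; stays where left; pushed hard on its stop it moves the spout
- lever_tip (a point): point in the red lever grip, 60 mm from the lever's turning axis and 180 mm above the bench. The grip is 12 mm wide, 13 mm high and runs from 21 to 67 mm from the lever's axis; 15 mm clear above the tube
- mug_mouth (a point): middle of the mouth of the black enamel mug, at rim height (77 mm). The mug is loose, its body 88 mm across, its opening about 80 mm, with a handle on one side
- mug: the black enamel mug, loose; its origin is on the bench, 14 mm from the body's middle towards the handle (its +y)
- tin: small open white sample tin, 58 mm across, 64 mm high, loose; origin under its middle. Stays where it is
- beaker: small glass beaker, 56 mm across, 62 mm high, loose; origin under its middle. Stays where it is
- jar: small jar of red pigment with a grey lid, 51 mm across, 70 mm high, loose, to the left of the stand; origin under its middle. Stays where it is
Mind the look-alikes: they are no part of the job. Leave any green look-alike of the mug alone.

How it is judged (in metres and radians):
On the way, in this order (a step that is already met when the one before it is completed fails the run):
1. the nozzle is over the middle of the black mug, valve still shut (horizontal distance between nozzle and mug_mouth below 0.02 m and value of joint valve below 0.35 rad), for 0.3 s.
2. the valve lever lies along the tube, nozzle still over the mug (horizontal distance between nozzle and mug_mouth below 0.02 m and value of joint valve above 1.4 rad), for 0.2 s.
At the end, for the whole second after the job is handed in: The nozzle is within 20 mm (level distance) of the middle of the black mug's mouth, the valve lever is within 0.17 rad of lying along the tube (joint above 1.4), the spout is at rest, and mug, tin, beaker and jar stand within 15 mm of where they began (all of step 2 and distance of each of mug, tin, beaker, jar from where it was at the start of the episode below 0.015 m and angle between mug's own z axis and vertical below 0.1 rad and linear speed of mug below 0.01 m/s and velocity of joint spout between -0.03 and 0.03 rad/s); the robot touches nothing.
It fails at once if the mug is lifted, shoved more than 15 mm or tipped (distance of mug from where it was at the start of the episode above 0.015 m or angle between mug's own z axis and vertical above 0.2 rad).
It fails at once if the tin, beaker or jar is lifted, shoved more than 15 mm or tipped (distance of any of tin, beaker, jar from where it was at the start of the episode above 0.015 m or angle between any of tin, beaker, jar's own z axis and vertical above 0.2 rad).
It fails at once if the valve is opened (past 0.5 rad) with the nozzle not over the middle of the mug (more than 25 mm off) (value of joint valve above 0.5 rad and horizontal distance between nozzle and mug_mouth above 0.025 m).
It also fails if it takes over 51 s, if anything falls off the work surface, if the arm or the gripper's body presses on something with over 40 N, if the wrist force passes 120 N, or if a joint passes its speed limit or range.

## Working session

There is one attempt and no reset: what is moved stays moved. The work goes in short steps, Python scripts to look and compute and a shell command to move; the robot and the scene stay as the last step left them, time stands still between calls to the robot, and variables do not carry over. Pictures are saved under pics/ and viewed, at most 10 in all, crops included, and the job is handed in when it is done.

```bash
mkdir -p pics; python3 - <<'E'
from workcell import env
import cv2,json
for n in("top","side"):
    f=env.grab_frame(n); cv2.imwrite(f"pics/{n}0.png",f[:,:,::-1])
    m=env.camera_model(n); print(n,m)
s=env.state(); print(s["time_s"],s["ee_pos"],s["ee_rot"],s["gripper_width"])
E
```

```text
top {'fx': 443.2041802881397, 'fy': 443.2041802881397, 'cx': 320.40836056800305, 'cy': 242.9417559154494, 'D': array([-0.10651682,  0.        ,  0.        ,  0.        ,  0.        ]), 'camera_from_world': array([[-3.36825036e-03, -9.99992185e-01,  2.06994620e-03,
        -3.37975258e+02],
       [ 9.85408186e-01, -2.96685713e-03,  1.70181975e-01,
        -5.84959801e+02],
       [-1.70174504e-01,  2.61295743e-03,  9.85410478e-01,
        -8.67998428e+02],
       [ 0.00000000e+00,  0.00000000e+00,  0.00000000e+00,
         1.00000000e+00]])}
side {'fx': 507.35838698104976, 'fy': 507.35838698104976, 'cx': 308.9841393745078, 'cy': 250.14086238014954, 'D': array([-0.0917531,  0.       ,  0.       ,  0.       ,  0.       ]), 'camera_from_world': array([[-9.07511023e-01, -4.19990964e-01,  5.59762132e-03,
         3.51082828e+02],
       [ 2.27615415e-01, -4.80540733e-01,  8.46919020e-01,
        -3.80682049e+02],
       [-3.53008451e-01,  7.69862451e-01,  5.31692430e-01,
        -4.57753300e+02],
       [ 0.00000000e+00,  0.00000000e+00,  0.00000000e+00,
         1.00000000e+00]])}
0.1 [250.8057398  516.86348211 190.70569573] [-1.79908072e+02 -2.59775114e-03  1.54114788e+02] 90.73386201572488
```

View pics/top0.png

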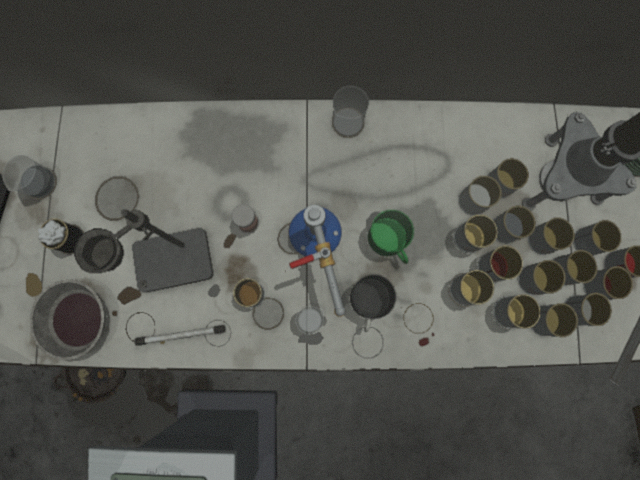

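View pics/side0.png

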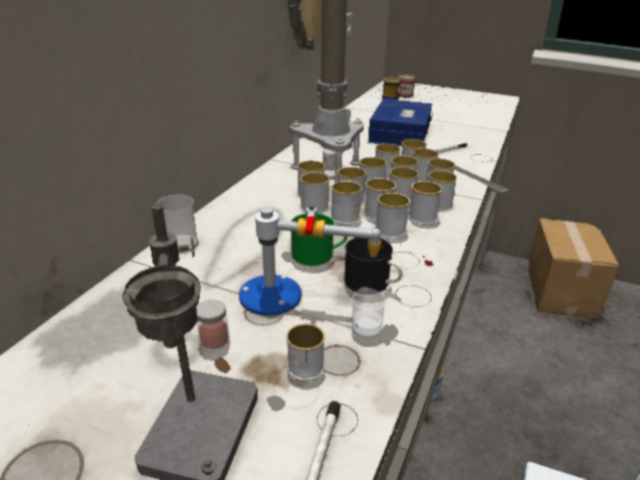

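Top view: stand foot (314,233), spout running down to the nozzle at about (340,313), red lever (302,262). The black mug is at (372,297), the tin at (247,293), the beaker at (308,320) and the jar at (243,218). The green mug at (390,232) is the look-alike. The task's mug is black, so it is the one at (372,297). I'll confirm this in a crop and measure.

```bash
cat > h.py <<'E'
from workcell import env
import cv2,numpy as np
def ray(n,px,z,m=None):
    m=m or env.camera_model(n); K=np.array([[m["fx"],0,m["cx"]],[0,m["fy"],m["cy"]],[0,0,1]])
    p=cv2.undistortPoints(np.array([[px]],float),K,np.array(m["D"]))[0,0]
    T=m["camera_from_world"]; R,t=T[:3,:3],T[:3,3]
    d=R.T@np.array([p[0],-p[1],-1]); c=-R.T@t
    return c+d*(z-c[2])/d[2]
def proj(n,P,m=None):
    m=m or env.camera_model(n); K=np.array([[m["fx"],0,m["cx"]],[0,m["fy"],m["cy"]],[0,0,1]])
    T=m["camera_from_world"]; q=T[:3,:3]@np.array(P,float)+T[:3,3]
    return cv2.projectPoints(np.array([[q[0],-q[1],-q[2]]]),np.zeros(3),np.zeros(3),K,np.array(m["D"]))[0].ravel()
def comps(img,lo,hi,box,mina=30):
    x0,y0,x1,y1=box; hsv=cv2.cvtColor(img[y0:y1,x0:x1],cv2.COLOR_RGB2HSV)
    k=cv2.inRange(hsv,lo,hi); n,l,s,c=cv2.connectedComponentsWithStats(k)
    return [(s[i,4],c[i]+[x0,y0],s[i,:4]+[x0,y0,0,0],(l==i)) for i in range(1,n) if s[i,4]>=mina]
E
python3 - <<'E'
from h import *
im=cv2.imread("pics/top0.png"); rgb=im[:,:,::-1].copy()
cv2.imwrite("pics/crop.png",cv2.resize(im[190:350,220:420],None,fx=3.7,fy=3.7,interpolation=cv2.INTER_CUBIC))
B=(230,190,420,350)
for nm,lo,hi in(("blue",(105,120,40),(125,255,255)),("red",(0,150,90),(8,255,255)),("black",(0,0,0),(179,255,62))):
    for a,c,s,_ in comps(rgb,lo,hi,B): print(nm,a,c.round(1),s)
E
```

```text
blue 212 [297.2 223.9] [290 211  15  26]
blue 388 [331.5 229.6] [323 210  18  41]
blue 105 [310.3 247.5] [304 241  13  14]
red 103 [301.6 261. ] [290 256  23  11]
black 278 [399.9 222.9] [375 211  37  34]
black 176 [378.6 247.5] [368 230  30  26]
black 1329 [373.2 295.9] [350 275  46  43]
black 99 [240.2 289.1] [235 280  17  24]
```

View pics/crop.png

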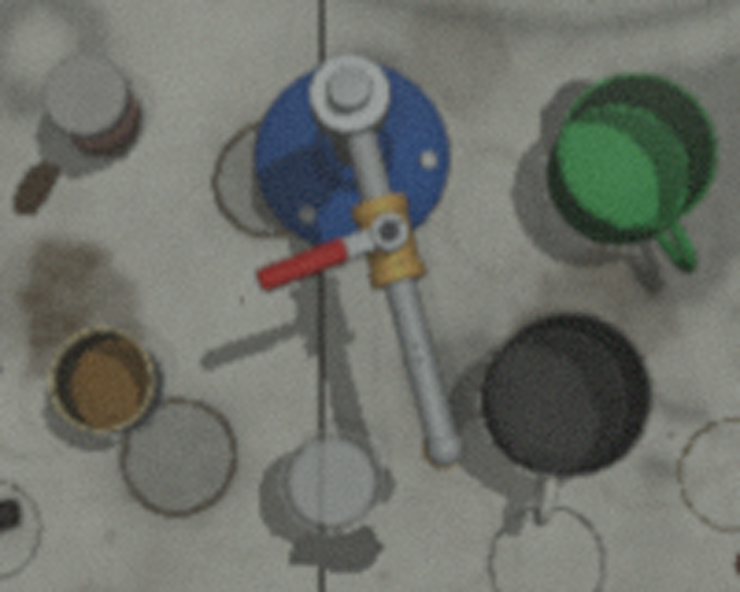

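The crop confirms the black mug: its rim centre is at crop (567,395), or pixel (373.2,296.8), with the handle towards the robot. The hub cap is at (314.6,213.8), the valve axis at (325.4,252.4) and the elbow at (339.7,310.8).

```bash
python3 - <<'E'
from h import *
r=lambda p,z:ray("top",p,z)
cap=r((314.6,213.8),178); elb=r((339.7,310.8),157); mug=r((373.2,296.8),77); piv=r((325.4,252.4),183)
tip=r((290.5,264.8),186.5)
print("cap",cap,"elb",elb,"mug",mug,"piv",piv,"tip",tip)
for a,b in((290,323),(396,323)): pass
w=[r((482/3.7+220,296),77)[1],r((652/3.7+220,296),77)[1]]; print("mug dia",w[0]-w[1])
# foot centre
print("foot",r((253/3.7/2+450/3.7/2+220,152/3.7+190),12))
print("beaker",r((309.7,320.3),62),"tin",r((102/3.7+220,380/3.7+190),64),"jar",r((86/3.7+220,95/3.7+190),70))
print("mug handle",r((545/3.7+220,490/3.7+190),50))
f=cap[:2]
for n,q in(("elb",elb),("piv",piv),("mug",mug),("tip",tip)):
    d=q[:2]-f; print(n,np.hypot(*d),np.degrees(np.arctan2(d[1],d[0])))
# side checks
print("side proj mug,cap,nozzle",proj("side",mug),proj("side",cap),proj("side",(elb[0],elb[1],108)))
th=np.radians(np.degrees(np.arctan2(*(mug[:2]-f)[::-1])))
print("target noz",f+180*np.array([np.cos(th),np.sin(th)]),"offset",180-np.hypot(*(mug[:2]-f)))
print(env.state()["qpos"])
E
```

```text
cap [ 615.17210845 -329.21645922  178.        ] elb [ 442.3728856  -373.60380532  157.        ] mug [ 470.94208654 -443.76609762   77.        ] piv [ 544.05053836 -348.23014988  183.        ] tip [ 521.79345531 -287.09470469  186.5       ]
mug dia 91.17328578239142
foot [ 616.68822801 -328.29020068   12.        ]
beaker [ 425.53737405 -317.94618882   62.        ] tin [ 480.46983604 -193.02767127   64.        ] jar [ 637.88548213 -181.30239279   70.        ]
mug handle [ 420.66698266 -434.04493603   50.        ]
elb 178.40910266259485 -165.59376433823587
piv 73.61927848397264 -165.03253330283337
mug 184.18446970111955 -141.5428722792042
tip 102.4393238269105 155.7205556148817
side proj mug,cap,nozzle [369.53660164 247.41639123] [267.69735837 208.63175844] [373.28472947 255.53752517]
target noz [ 474.21883488 -441.16365513] offset -4.1844697011195535
[ 6.29677633e+01  1.83472713e+01  8.97002691e+01  7.95770246e-04
  7.20444211e+01 -1.14727259e+00]
```

Distances check out: elbow at 178 mm (180 expected), valve axis at 74 mm (75) and mug 184 mm from the post. The spout has to go from −165.5° to −141.5°. Next is the approach, high and diagonal.

```bash
python3 -m jog '{"jaw":[0,0,0,0,0,0,0,0,0,0],"slide":[[0,0,-1],[0,0,-1],[-0.85,-1,-0.8],[-0.85,-1,-0.8],[-0.85,-1,0],[-0.85,-1,0],[-0.85,-1,0],[-0.85,-1,0],[-0.85,-1,0],[-0.85,-1,0]],"spin":[0,0,0,0,0,0,0,0,0,0]}' 20
python3 -m jog '{"jaw":[0,0,0,0,0,0,0,0,0,0],"slide":[[-0.85,-1,0],[-0.85,-1,0],[-0.85,-1,0],[-0.85,-1,0],[-0.85,-1,0],[-0.85,-1,0],[-0.85,-1,0],[-0.85,-1,0],[-0.85,-1,0],[-0.85,-1,0]],"spin":[0,0,0,0,0,0,0,0,0,0]}'
```

```text
time_s: 1.1
ee_pos: [329.6, 210.7, 299.2]
ee_rot: [-180.0, -0.0, 154.1]
force: [1.1, -0.7, -0.2]
gripper_width: 14.3
gripper_force: 0.0
time_s: 2.1
ee_pos: [428.1, -170.5, 299.1]
ee_rot: [180.0, -0.0, 154.1]
force: [0.2, 1.0, 0.2]
gripper_width: 0.4
gripper_force: 0.0
```

```bash
python3 -m jog '{"jaw":[0,0,0,0,0,0,0,0,0,0],"slide":[[-0.84,-1,0],[-0.84,-1,0],[-0.84,-1,0],[-0.84,-1,0],[0,0,0],[0,0,0],[0,0,0],[0,0,0],[0,0,0],[0,0,0]],"spin":[1,1,1,1,1,1,1,1,1,1]}'
python3 -m jog '{"jaw":[0,0,0,0,0,0,0,0,0],"slide":[[0,0,0],[0,0,0],[0,0,0],[0,0,0],[0,0,0],[0,0,0],[0,0,0],[0,0,0],[0,0,0]],"spin":[1,1,1,1,1,1,1,0.4,0]}'
```

```text
time_s: 3.1
ee_pos: [433.8, -323.5, 298.9]
ee_rot: [-179.9, -0.0, 73.8]
force: [-0.0, -0.4, 0.2]
gripper_width: 0.3
gripper_force: 0.0
time_s: 4.0
ee_pos: [433.8, -323.5, 298.9]
ee_rot: [-179.9, 0.0, 14.9]
force: [0.4, 0.1, 0.6]
gripper_width: 0.6
gripper_force: 0.0
```

```bash
python3 -m jog '{"jaw":[0,0,0,0,0,0,0,0],"slide":[[1,0.3,0],[0,0,1],[0,0,1],[0,0,1],[0,0,1],[0,0,0.8],[0,0,0.5],[0,0,0]],"spin":[0,0,0,0,0,0,0,0]}'
python3 - <<'E'
from h import *
cv2.imwrite("pics/t1.png",cv2.resize(env.grab_frame("top")[170:370,190:450,::-1],None,fx=2.5,fy=2.5))
E
```

```text
time_s: 4.8
ee_pos: [463.7, -323.4, 137.8]
ee_rot: [-179.7, 0.2, 15.0]
force: [-0.2, 0.8, 0.5]
gripper_width: 0.5
gripper_force: 0.0
```

View pics/t1.png

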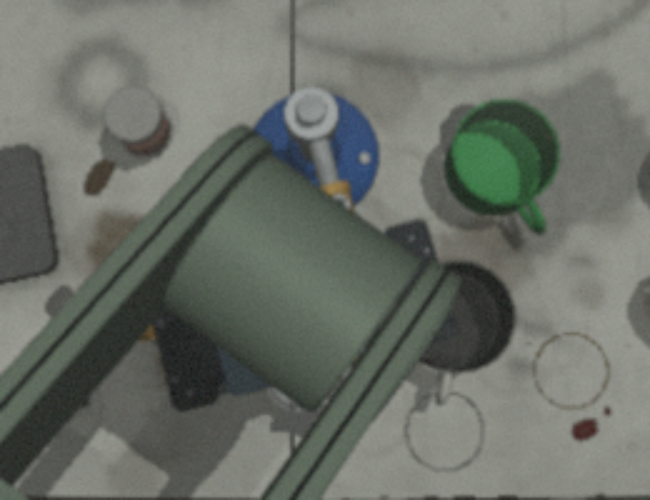

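The arm now hides the spout in the top view. The mug, foot and jar are undisturbed. Now feel for contact.

```bash
python3 -m jog '{"jaw":[0,0,0,0,0],"slide":[[0,0.15,0],[0,0.15,0],[0,0.15,0],[0,0.15,0],[0,0.1,0]],"spin":[0,0,0,0,0]}'
python3 -m jog '{"jaw":[0,0,0],"slide":[[0,0.15,0],[0,0.15,0],[0,0,0]],"spin":[-0.3,-0.3,0]}'
```

```text
time_s: 5.35
ee_pos: [471.0, -345.5, 140.7]
ee_rot: [180.0, -0.0, 14.9]
force: [-0.2, -0.6, -0.8]
gripper_width: 0.4
gripper_force: 0.0
time_s: 5.65
ee_pos: [473.4, -354.1, 140.4]
ee_rot: [180.0, -0.0, 19.7]
force: [-0.9, 0.3, -0.6]
gripper_width: 0.3
gripper_force: 0.0
```

```bash
python3 -m jog '{"jaw":[0,0],"slide":[[0,0.15,0.08],[0,0.05,0]],"spin":[0,0]}'; python3 -m jog '{"jaw":[0,0],"slide":[[0,0.15,0],[0,0.05,0]],"spin":[0,0]}'
```

```text
time_s: 5.85
ee_pos: [475.2, -359.3, 137.6]
ee_rot: [-180.0, 0.0, 19.7]
force: [-0.4, -0.1, -1.0]
gripper_width: 0.4
gripper_force: 0.0
time_s: 6.05
ee_pos: [477.5, -365.2, 138.0]
ee_rot: [180.0, -0.0, 19.7]
force: [-0.2, 0.3, 0.0]
gripper_width: 0.7
gripper_force: 0.0
```

```bash
python3 - <<'E'
from h import *
f=env.grab_frame("side"); cv2.imwrite("pics/s1.png",cv2.resize(f[170:340,220:440,::-1],None,fx=3,fy=3))
E
```

```text
(no output)
```

View pics/s1.png

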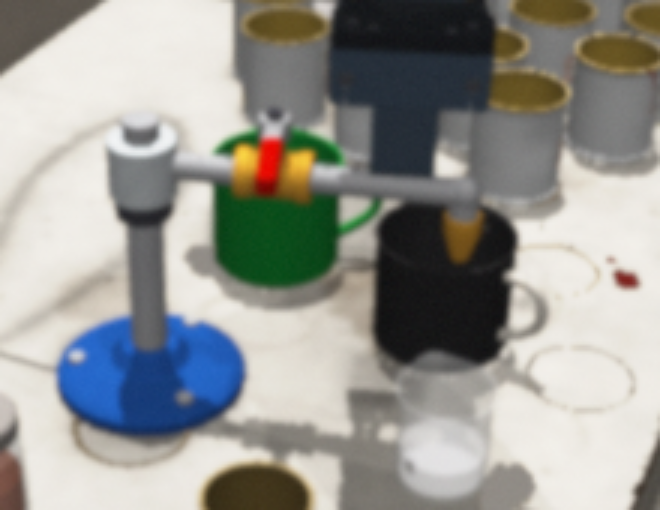

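The side view shows the finger at crop (405,150), apparently ending behind or on the tube. The spout has not moved: the nozzle is still at about (373,250). I'll check with projections.

```bash
python3 - <<'E'
from h import *
s=env.state(); print(s["ee_pos"],s["qpos"])
c=lambda P:((proj("side",P)-[220,170])*3).round(0)
for z in(138,150,165,200): print("tcp z",z,c((*s["ee_pos"][:2],z)))
A=np.array([616,-329])
for th in(-165.4,-160,-141.5):
  u=np.array([np.cos(np.radians(th)),np.sin(np.radians(th))])
  print(th,[c((*(A+r*u),z)) for r,z in((75,150),(145,150),(180,150),(180,108))])
# second-view triangulation of nozzle elbow: side px elbow
print(ray("side",(470/3+220,188/3+170),152), ray("side",(460/3+220,258/3+170),108))
print(ray("side",(140/3+220,123/3+170),178), ray("side",(272/3+220,118/3+170),186))
E
```

```text
[ 477.52074938 -365.32086636  137.97627025] [-3.85130115e+01  2.27549799e+01  9.08238468e+01 -5.10136471e-04
  6.64021401e+01  3.17913909e+01]
tcp z 138 [398. 203.]
tcp z 150 [399. 184.]
tcp z 165 [401. 160.]
tcp z 200 [404. 102.]
-165.4 [array([276., 173.]), array([403., 185.]), array([467., 191.]), array([461., 256.])]
-160 [array([277., 167.]), array([404., 172.]), array([468., 175.]), array([462., 240.])]
-141.5 [array([274., 146.]), array([392., 133.]), array([449., 126.]), array([444., 189.])]
[ 440.32704329 -374.67156986  152.        ] [ 441.84003812 -372.28155559  108.        ]
[ 612.65429689 -321.15524792  178.        ] [ 543.89569335 -343.27439429  186.        ]
```

```bash
python3 - <<'E'
from h import *
f=env.grab_frame("side")[195:255,310:400,::-1]; w=env.grab_frame("wrist")[:,:,::-1]
a=cv2.resize(f,(450,300),interpolation=cv2.INTER_CUBIC); a=np.clip(a*1.6,0,255).astype(np.uint8)
b=cv2.resize(w,(346,260)); b=cv2.copyMakeBorder(b,0,40,0,0,cv2.BORDER_CONSTANT)
cv2.imwrite("pics/c2.png",np.hstack([a,b]))
m=env.camera_model("wrist"); print(m["camera_from_world"]); s=env.state(); print(s["force"],s["torque"])
E
```

```text
[[ 3.36844525e-01 -9.41560271e-01 -1.49107627e-04 -5.03370033e+02]
 [ 9.02896060e-01  3.23057256e-01 -2.83571355e-01 -2.96083783e+02]
 [ 2.67047692e-01  9.53848298e-02  9.58951127e-01 -4.33350244e+02]
 [ 0.00000000e+00  0.00000000e+00  0.00000000e+00  1.00000000e+00]]
[-0.09885338  0.87862653 -0.0582372 ] [-0.01579812  0.194137   -0.02811861]
```

View pics/c2.png

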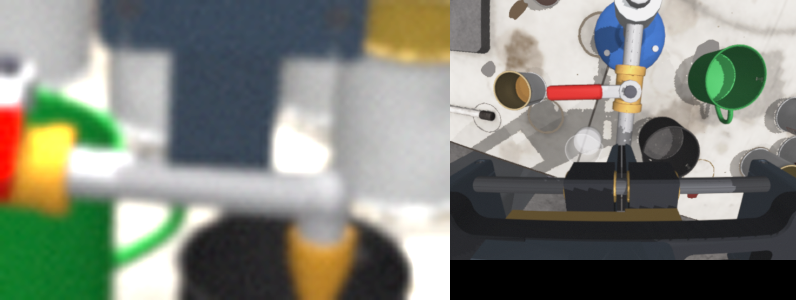

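The wrist view shows the finger directly above the tube, and the side view shows its tip ending at the tube's top edge, so it is not beside the tube. The tip must be higher than the pose says. I'll check the heights.

```bash
python3 - <<'E'
from h import *
q=lambda P:(proj("wrist",P)*[346/640,260/480]+[450,0]).round(1)
print("wrist: pivot",q((544,-348,185)),"mug",q((471,-444,77)),"tin",q((480,-193,64)),"green? elbow",q((442,-373.6,157)))
s=env.state();p=s["ee_pos"]; print(p,s["ee_rot"])
for z in(138,150,160,170,180): print(z,"wrist",q((*p[:2],z)),"side c2",((proj("side",(p[0]-5,p[1]+13,z))-[310,195])*5).round(0))
E
```

```text
wrist: pivot [631.   92.9] mug [670.  155.4] tin [512.2  92.6] green? elbow [618.9 188.3]
[ 477.31113284 -364.83985457  138.00844422] [-1.79991224e+02 -2.94913435e-03  1.97060961e+01]
138 wrist [622.2 151. ] side c2 [214. 236.]
150 wrist [622.3 155.3] side c2 [216. 204.]
160 wrist [622.3 159.3] side c2 [217. 177.]
170 wrist [622.4 163.8] side c2 [219. 150.]
180 wrist [622.4 168.7] side c2 [221. 123.]
```

```bash
python3 - <<'E'
from h import *
w=env.grab_frame("wrist")[220:400,200:440,::-1]
a=cv2.resize(w,None,fx=3.3,fy=3.3,interpolation=cv2.INTER_CUBIC); a=np.clip(a*1.8,0,255).astype(np.uint8)
cv2.imwrite("pics/w2.png",a)
E
```

```text
(no output)
```

View pics/w2.png

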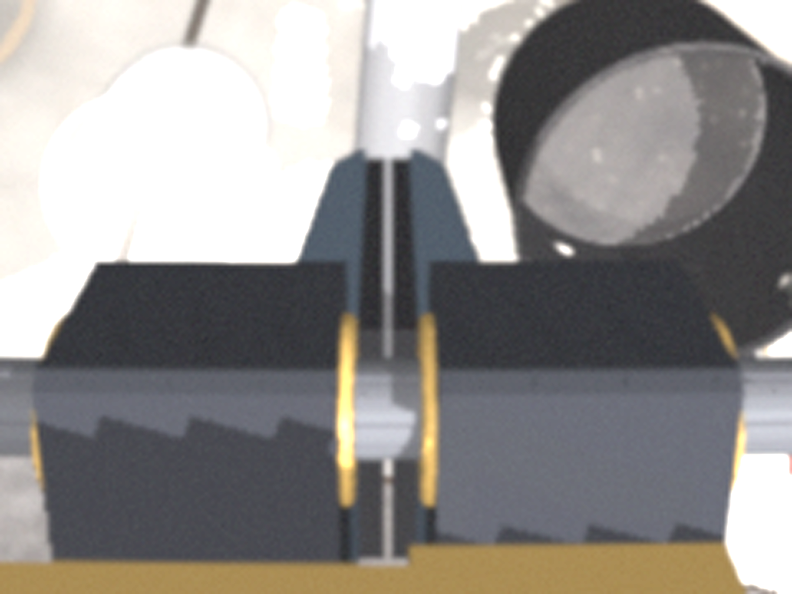

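In both views the shut fingertips end about 26 mm above the reported TCP (tip at z≈164, wrist edge row 267, side row 228), which is why they passed over the tube. I'll allow for that: back off, go 26 mm lower and push again. The body's underside stays at about 191 mm, clear of the tube and lever.

```bash
python3 -m jog '{"jaw":[0,0,0,0,0,0],"slide":[[0,-0.7,-0.2],[0,-0.7,0],[0,0,0.5],[0,0,0.4],[0,0,0.2],[0,0,0]],"spin":[0,0,0,0,0,0]}'
python3 -m jog '{"jaw":[0,0,0,0,0],"slide":[[0,0.2,0],[0,0.2,0],[0,0.15,0],[0,0.1,0],[0,0,0]],"spin":[0.3,0.3,0,0,0]}'
```

```text
time_s: 6.85
ee_pos: [462.6, -325.1, 109.8]
ee_rot: [-179.9, 0.1, 19.7]
force: [0.1, -0.9, -0.2]
gripper_width: 0.3
gripper_force: 0.0
time_s: 7.35
ee_pos: [469.0, -344.4, 111.1]
ee_rot: [180.0, -0.0, 14.9]
force: [-0.0, -0.3, -0.1]
gripper_width: 0.5
gripper_force: 0.0
```

```bash
python3 - <<'E'
from h import *
f=env.grab_frame("side")[170:290,300:420,::-1]; w=env.grab_frame("wrist")[160:340,200:440,::-1]
cv2.imwrite("pics/c3.png",np.hstack([cv2.resize(f,(360,360),interpolation=cv2.INTER_CUBIC),cv2.resize(w,(440,360))]))
E
```

```text
(no output)
```

View pics/c3.png

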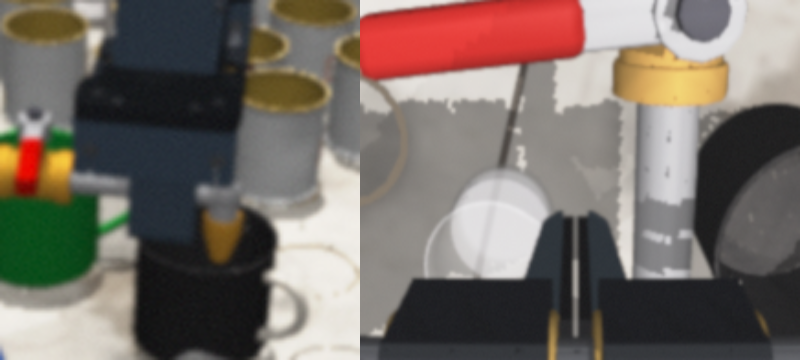

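The finger is now beside the tube and at its height, with the spout unmoved. Pushing along the arc.

```bash
python3 -m jog '{"jaw":[0,0,0,0],"slide":[[0,0.15,0],[0,0.15,0],[0,0.15,0],[0,0.15,0]],"spin":[-0.2,-0.2,-0.2,-0.2]}'
python3 -m jog '{"jaw":[0,0,0,0,0],"slide":[[0,0.15,0],[0,0.15,0],[0,0.15,0],[0,0.15,0],[0,0,0]],"spin":[-0.25,-0.25,-0.25,-0.25,0]}'
cat > th.py <<'E'
from h import *
A=np.array([616,-329.]); 
w=env.grab_frame("wrist"); m=env.camera_model("wrist"); s=env.state()
hsv=cv2.cvtColor(w,cv2.COLOR_RGB2HSV)
k=cv2.inRange(hsv,(14,110,90),(28,255,255)); k[330:]=0
n,l,st,c=cv2.connectedComponentsWithStats(k); 
for i in range(1,n):
    if st[i,4]>80:
        P=ray("wrist",c[i],155,m); d=P[:2]-A; print("brass",st[i,4],c[i].round(0),P.round(0),"r",np.hypot(*d).round(1),"th",np.degrees(np.arctan2(d[1],d[0])).round(1))
f=env.grab_frame("side"); 
for a,cc,b,_ in comps(f,(8,120,60),(28,255,255),(250,180,430,280),15): print("side brass",a,cc.round(1),b)
for th in(-165.4,-150,-141.5,-135):
  u=np.array([np.cos(np.radians(th)),np.sin(np.radians(th))]); print(th,"side valve",proj("side",(*(A+75*u),150)).round(1),"nozzle",proj("side",(*(A+180*u),120)).round(1))
print(s["time_s"],s["ee_pos"].round(1),s["ee_rot"].round(1),s["force"].round(1))
E
python3 th.py
```

```text
time_s: 7.85
ee_pos: [471.8, -358.7, 110.8]
ee_rot: [-179.6, 0.2, 21.4]
force: [-5.7, 4.3, 3.8]
gripper_width: 0.6
gripper_force: 3.1
time_s: 8.35
ee_pos: [478.8, -375.9, 110.1]
ee_rot: [-179.6, 0.2, 29.3]
force: [-3.9, 2.0, -0.7]
gripper_width: 0.5
gripper_force: 2.0
brass 943 [114. 128.] [ 513. -257.  155.] r 125.9 th 145.0
brass 2251 [370. 136.] [ 562. -354.  155.] r 59.3 th -155.2
brass 1362 [364. 208.] [ 535. -367.  155.] r 90.0 th -154.7
side brass 68 [314.6 181. ] [303 180  24   4]
side brass 75 [387.1 183.5] [381 180  14   9]
side brass 150 [422.3 187.2] [413 182  17  12]
side brass 22 [337.3 194.6] [336 191   4   8]
side brass 137 [399.5 200.5] [393 195  15  12]
side brass 304 [310.5 222.8] [299 213  26  19]
side brass 121 [372.8 238.6] [367 232  12  15]
-165.4 side valve [311.9 227.6] nozzle [374.3 249.3]
-150 side valve [312.4 221.7] nozzle [372.5 234.6]
-141.5 side valve [311.3 218.6] nozzle [368.5 227.1]
-135 side valve [309.8 216.3] nozzle [364.1 221.7]
8.4 [ 478.9 -375.8  110.1] [-179.6    0.2   29.3] [-4.   2.2  0.2]
```

```bash
python3 -m jog '{"jaw":[0,0,0,0,0,0,0,0],"slide":[[0,0.15,0],[0,0.15,0],[0,0.15,0],[0,0.15,0],[0,0.15,0],[0,0.15,0],[0,0.1,0],[0,0,0]],"spin":[-0.2,-0.2,-0.2,-0.2,-0.2,-0.2,0,0]}'
python3 th.py | grep -v '^-'
```

```text
time_s: 9.25
ee_pos: [495.4, -401.2, 109.8]
ee_rot: [-179.6, 0.2, 38.9]
force: [-4.7, 1.8, -0.2]
gripper_width: 0.3
gripper_force: 2.2
brass 728 [94. 90.] [ 517. -263.  155.] r 119.2 th 146.3
brass 2307 [361. 146.] [ 569. -365.  155.] r 59.6 th -142.7
brass 1219 [357. 218.] [ 544. -384.  155.] r 90.6 th -142.5
side brass 68 [314.3 181.1] [303 180  24   4]
side brass 39 [338.4 186.7] [335 183   9  10]
side brass 148 [422.4 187.2] [413 182  17  12]
side brass 140 [399.3 200.7] [393 195  15  12]
side brass 291 [309.  219.6] [298 210  30  18]
side brass 87 [367.8 226.5] [363 221  11  14]
9.3 [ 495.5 -401.1  109.9] [-179.6    0.2   38.9] [-5.1  2.   0.1]
```

The spout is at −142.6° (target −141.5°), so the nozzle is about 5 mm from the mug's middle. Backing off, lifting and going behind the lever.

```bash
python3 -m jog '{"jaw":[0,0,0,0,0,0,0,0,0,0],"slide":[[0,-0.5,0],[0,-0.83,0],[0,0,-1],[0,0,-1],[0,0,-1],[1,0.3,0],[1,0,0],[1,0,0],[0.3,0,0],[0,0,0]],"spin":[0,0,0,0,0,0,0,0,0,0]}'
python3 th.py | grep -E 'brass|^[0-9]'
```

```text
time_s: 10.35
ee_pos: [556.7, -315.2, 200.8]
ee_rot: [-180.0, 0.0, 39.0]
force: [-0.8, -1.0, 0.8]
gripper_width: 0.5
gripper_force: 0.0
brass 767 [186. 201.] [ 528. -217.  155.] r 142.6 th 128.1
brass 821 [379. 286.] [ 566. -368.  155.] r 63.2 th -142.3
side brass 52 [317.1 181.1] [310 180  17   4]
side brass 222 [380.6 184.6] [368 180  27  11]
side brass 231 [346.  187.6] [333 183  27  11]
side brass 151 [422.4 187.2] [413 182  17  12]
side brass 279 [393.3 200.1] [380 194  28  13]
side brass 293 [309.  219.6] [298 210  30  19]
side brass 80 [368.1 226.6] [364 222  10  12]
10.4 [ 555.8 -316.   200.8] [-180.    0.   39.] [ 0.3 -0.4  0.5]
```

```bash
python3 -m jog '{"jaw":[0,0,0,0,0],"slide":[[0,0,0.8],[0,0,0.8],[0,0,0.45],[0,0,0],[0,0,0]],"spin":[0,0,0,0,0]}'
python3 - <<'E'
from h import *
f=env.grab_frame("side")[170:290,240:400,::-1]; w=env.grab_frame("wrist")[120:360,120:440,::-1]; t=env.grab_frame("top")[190:340,270:410,::-1]
cv2.imwrite("pics/c4.png",np.hstack([cv2.resize(f,(320,240)),cv2.resize(w,(320,240)),cv2.resize(t,(160,240))]))
E
```

```text
time_s: 10.95
ee_pos: [555.9, -316.8, 140.2]
ee_rot: [180.0, -0.0, 38.9]
force: [0.5, -0.6, 0.4]
gripper_width: 0.4
gripper_force: 0.0
```

View pics/c4.png

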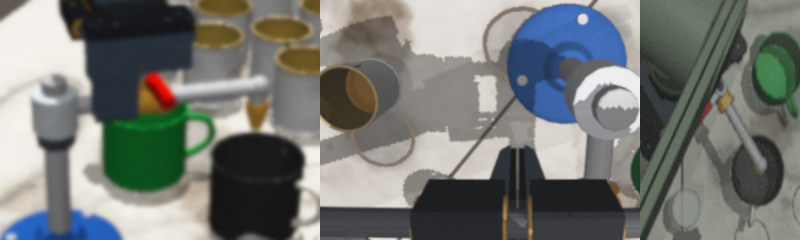

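The finger is on the hub side of the red lever, and the top strip shows the elbow over the mug's middle. Now I sweep the lever.

```bash
python3 -m jog '{"jaw":[0,0,0,0,0],"slide":[[-0.15,0,0],[-0.15,0,0],[-0.1,0,0],[-0.1,0,0],[-0.1,0,0]],"spin":[0,0,0,0,0]}'
python3 -m jog '{"jaw":[0,0,0,0],"slide":[[-0.17,0,0],[-0.17,0,0],[-0.17,0,0],[-0.17,0,0]],"spin":[-0.7,-0.7,-0.7,-0.7]}'
cat > lv.py <<'E'
from h import *
f=env.grab_frame("side"); s=env.state()
for a,c,b,_ in comps(f,(0,170,90),(7,255,255),(260,180,400,270),15): print("red",a,c.round(1),b)
for a,c,b,_ in comps(f,(8,120,60),(28,255,255),(290,205,400,270),15): print("brass",a,c.round(1))
A=np.array([616,-329.]); th=np.radians(-142.5); u=np.array([np.cos(th),np.sin(th)]); p=A+75*u
for v in(0,.4,.8,1.2,1.57):
    a=th-np.pi/2+v; d=np.array([np.cos(a),np.sin(a)]); print(v,proj("side",(*(p+44*d),182)).round(1),end=" ")
d=s["ee_pos"][:2]-p; print("\nfinger r",np.hypot(*d).round(1),"ang from shut",(np.degrees(np.arctan2(d[1],d[0])-th)+90).round(1))
E
python3 lv.py
```

```text
time_s: 11.6
ee_pos: [542.3, -327.1, 139.7]
ee_rot: [180.0, -0.1, 38.9]
force: [1.3, 1.3, 0.9]
gripper_width: 0.6
gripper_force: 1.3
time_s: 12.0
ee_pos: [526.9, -340.7, 139.1]
ee_rot: [-179.8, -0.1, 61.5]
force: [-2.0, 4.4, 1.0]
gripper_width: 0.5
gripper_force: 1.8
red 72 [337.8 213.2] [333 209  10   9]
brass 21 [394.  205.4]
brass 130 [303.3 220.1]
brass 81 [368.1 226.5]
0 [317.8 214.3] 0.4 [327.7 212.2] 0.8 [334.7 208.6] 1.2 [337.9 204. ] 1.57 [337.1 199.7] 
finger r 44.7 ang from shut 364.8
```

```bash
python3 -m jog '{"jaw":[0,0,0,0,0,0],"slide":[[-0.17,-0.03,0],[-0.17,-0.03,0],[-0.17,-0.03,0],[-0.17,-0.03,0],[-0.17,-0.03,0],[-0.17,0,0]],"spin":[-0.7,-0.7,-0.7,-0.7,-0.7,-0.7]}'
python3 lv.py
```

```text
time_s: 12.65
ee_pos: [515.0, -369.3, 139.0]
ee_rot: [-179.8, -0.1, 95.0]
force: [-2.7, 1.8, 0.1]
gripper_width: 0.8
gripper_force: 1.7
red 39 [346.4 202. ] [344 199   6   7]
brass 21 [394.  205.4]
brass 384 [311.4 218.6]
brass 80 [368.1 226.6]
0 [317.8 214.3] 0.4 [327.7 212.2] 0.8 [334.7 208.6] 1.2 [337.9 204. ] 1.57 [337.1 199.7] 
finger r 41.5 ang from shut 406.6
```

```bash
python3 -m jog '{"jaw":[0,0,0],"slide":[[-0.15,0,0],[-0.15,0,0],[-0.1,0,0]],"spin":[-0.7,-0.7,-0.5]}'
python3 lv.py
```

```text
time_s: 13.0
ee_pos: [515.2, -380.5, 139.0]
ee_rot: [-179.7, -0.4, 110.1]
force: [-7.0, 4.3, 3.3]
gripper_width: 0.2
gripper_force: 4.2
red 19 [346.  198.1] [345 195   3   7]
red 18 [326.1 201. ] [325 198   3   7]
brass 21 [394.  205.4]
brass 385 [311.1 218. ]
brass 81 [367.2 225.5]
0 [317.8 214.3] 0.4 [327.7 212.2] 0.8 [334.7 208.6] 1.2 [337.9 204. ] 1.57 [337.1 199.7] 
finger r 41.6 ang from shut 61.1
```

The force has risen to 8.8 N and the spout has nudged about 1°, onto the target, so the lever is on its stop. Backing off, lifting and checking.

```bash
python3 -m jog '{"jaw":[0,0,0,0,0,0,0,0,0,0],"slide":[[0.4,0,0],[0.8,0,0],[0,0,-1],[0,0,-1],[0,0,-1],[0,0,-1],[1,0,0],[1,0,0],[1,0,0],[1,0,0]],"spin":[0,0,0,0,0,0,0,0,0,0]}'
python3 -m jog '{"jaw":[0,0,0,0,0,0,0],"slide":[[1,0,0],[1,0,0],[1,0,0],[1,0,0],[1,0,0],[1,0,0],[0,0,0]],"spin":[0,0,0,0,0,0,0]}'
python3 - <<'E'
from h import *
t=env.grab_frame("top")[190:350,220:420,::-1]; s=env.grab_frame("side")[170:340,260:420,::-1]
cv2.imwrite("pics/c5.png",np.hstack([cv2.resize(t,(475,380),interpolation=cv2.INTER_CUBIC),cv2.resize(s,(320,380))]))
E
```

```text
time_s: 14.05
ee_pos: [464.4, -234.3, 259.7]
ee_rot: [179.9, 0.1, 110.0]
force: [-0.0, -0.3, -0.4]
gripper_width: 0.2
gripper_force: 0.0
time_s: 14.75
ee_pos: [401.6, -63.9, 260.0]
ee_rot: [179.9, -0.0, 110.2]
force: [0.1, 1.3, 0.3]
gripper_width: 0.4
gripper_force: 0.0
```

View pics/c5.png

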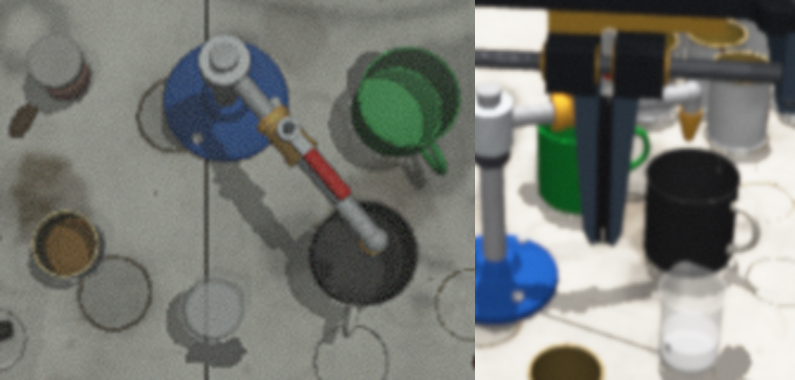

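The picture shows the red lever lying along the tube, the elbow at pixel (377.9,291.5) over the black mug, and the other vessels where they were. A numeric check, then hand in.

```bash
python3 - <<'E'
from h import *
e=ray("top",(377.9,291.5),157); d=e[:2]-[616,-329]; th=np.arctan2(d[1],d[0]); nz=np.array([616,-329])+180*np.array([np.cos(th),np.sin(th)])
m=ray("top",(372.8,296.5),77); print(e,np.hypot(*d),np.degrees(th),nz,m,"dist",np.hypot(*(nz-m[:2])))
a=ray("top",(289/2.375+220,129/2.375+190),186);b=ray("top",(345/2.375+220,193/2.375+190),186);v=b-a;print("lever",np.degrees(np.arctan2(v[1],v[0])))
if np.hypot(*(nz-m[:2]))<13: print(env.job_done())
E
```

```text
[ 476.45049123 -442.77254012  157.        ] 180.0507047561066 -140.81017533974213 [ 476.4897903  -442.74050021] [ 471.53843556 -442.98491864   77.        ] dist 4.957383799971426
lever -139.6355981099292
the job is handed in; nothing more can be done
None
```

The job is handed in, with no verdict returned: by my last measurement the nozzle is about 5 mm from the middle of the black mug's mouth, and the valve lever is within about 1° of lying along the spout tube (open). No other vessel shows any movement in the final picture.

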